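Shut the red valve under the vacuum manifold's cover

ROBOT

A 7-joint arm with a two-finger parallel gripper is mounted at the origin on the work surface. World frame = base frame: x ahead of the robot, y to its left, z up, the work surface at z = 0. Lengths are in m, angles in rad, forces in N, time in s.
With the tool pointing down it reaches from about 0.35 to 0.9 m from the base axis. Payload 8.1 kg.
Tool frame: the origin (TCP) lies at the very end of the fingers, on their centre line; the grasp point (between the pads) lies 19 mm behind it (grip_point_offset is the distance from the TCP to the grasp point, in m); z points along the fingers, x is the direction in which the jaws open and shut, and the axes are right-handed (so a half turn about z gives the same grasp; the last joint's range is limited). The gripper opens to 92 mm and grips with 3 to 60 N. Pads are 19 mm wide; open, the fingers measure 130 mm over their backs; the gripper's body (75 mm by 190 mm) begins 47 mm behind the grasp point.
Start: joints at [1.218, 0.434, 0.025, 1.573, -0.012, 1.134, -0.075], TCP at [0.154, -0.606, 0.227] pointing down, gripper open.
Joint ranges: [-2.62, 2.62], [-0.44, 2.09], [-1.27, 1.32], [0.08, 2.57], [-1.32, 4.46], [0.12, 2], [-2.74, 2.74]. Speed limits (rad/s): [2.22, 2.22, 3.01, 3.01, 3.14, 3.14, 3.14].

INTERFACE

Orientations are given as a rotation vector (axis times angle).
In Python, from cell import observe, get_image, camera_model, sign_off, grip_point_offset gives the robot as it stands.
- The arm moves only by the tool play_rows, never from a script. Its argument "rows" is a list of rows, each a list of 7 numbers: the shift along the tool's x, y, z as a fraction of full scale, then the turn, a rotation vector about the tool's x, y, z as a fraction of full scale, then the closure, from -1 (fully open) to 1 (shut). A call has 1 to 5 rows; each row shifts and turns the pose as measured when the row begins, along the tool's axes as they then stand; what a row does not reach is not made up. Full scale, the value 1, is 0.15 m for a shift and 0.5 rad for a turn. A row lasts 1/10 s, in which the tool goes at most 50 mm and 8.59 degrees, less where a joint would pass 70% of its speed; a pose out of reach is approached as far as the arm can. A call with a number of a shift or a turn outside -1 to 1 is refused whole. A call with a gripper value outside its range is refused whole. The fingers move at their own pace and stop on an object; "force" is the grip in N (left out, the last holds). Time passes only in rows, so rows that do not move let the fingers close. It gives the time, the measured TCP pose, the force and the opening at its end, in the units of the state.
- observe(): the state, without advancing time (a new reading comes with each control period).
- get_image(name): name is "side" or "top" or "wrist"; returns the picture (420x560x3 uint8, blue, green, red); there is no depth.
- camera_model(name): a dict with "K" (3x3 intrinsics, pixels), "R" (3x3) and "t" (3): a world point X has camera coordinates R X + t. Camera axes: x right, y down, z forward; pixel columns grow to the right and rows downward; lengths in m; the calibration is good to about 2 mm. A picture is of the moment at which its call begins: read the wrist's pose just before it. camera_model takes no time and is no camera call; for the wrist camera it gives the pose at the moment of the call.
- sign_off(): hands the job in, once; it reports no verdict.
The state is a dict: "clock": time; "joints": joint angles; "dq": joint speeds; "joint_efforts": joint torques, N m; "position": TCP position; "ee_rot": TCP orientation; "force": force on the tool from outside, world axes, zero at the start; "ft_torque": the same for the moment, N m; "width": opening from 0.0 (shut) to 1.0 (fully open).
Only numpy, scipy, OpenCV 4.12 (cv2) and the standard library are available. Lean on these libraries where they do the work, as an engineer would, in place of code of your own. Each camera call takes 0.05 s, during which the arm holds its last target.

TASK

Push the loose metal cover of the vacuum manifold box aside by its upright lip, all the way to the left over the fixed deck, so that both valve handles lie open to view; then push the red handle clockwise a quarter turn until it is fully shut against its stop. Use light fingertip pushes only: do not grip or lift the cover or the handle. Leave the cover open, and do not disturb the blue handle or the things standing about.

Things in the scene. Friction and masses are not known exactly. Their poses are not given: they have to be found in the camera images.
- manifold: grey steel trough fixed to the bench, 160 mm deep (its x) by 650 mm long (its y; +y is its left end seen from the robot), y -305 to +345 mm; origin on the bench, z up. Ledges 90 mm high on its long walls carry the cover, which slides along y between aluminium guides 100 mm high. End stops, 100 mm high, at y = -300 and +278 mm. Brass couplings stick out 25 mm in front below 55 mm height
- bay (a point): centre of the open bay (right half of the box) at ledge height, 90 mm above the bench. The bay is 280 mm long (manifold y -295 to -15 mm), 140 mm wide (x -70 to +70 mm), 84 mm deep, and holds the two valves; the cover hides it at the start
- deck (a point): centre of the fixed deck (left half of the box), top 86 mm above the bench, manifold y -15 to +271 mm; the cover slides over it to the left stop. Past that stop, at y = 314 mm, stands a round gauge up to 170 mm above the bench
- cover: loose aluminium plate 153 mm (x) by 285 mm (y), 4 mm thick, 0.35 to 0.7 kg; origin under its centre, axes as the manifold's, 2 mm play each side. It lies on the ledges, origin 90 mm above the bench; its centre starts at manifold y -147 to -120 mm (bay covered or slightly ajar) and reaches +135 mm at the left stop. Sliding takes 2 to 5 N
- cover_lip (a point): point on the right-hand (-y) face of the cover's upright lip, midway along it, 18 mm above the cover's underside and 132.5 mm right of its centre. The lip is 4 mm thick, 110 mm long (x), yellow-edged, its top 34 mm above the cover's underside, 10 mm in from the cover's right end. Pushed towards manifold +y it opens the cover
- red_axis (a point): stem axis of the red-handled ball valve at the handle's mid-height, 71 mm above the bench. It is at one of two stations in the bay, manifold x = 25 mm, y = -220 or -105 mm; the blue valve is at the other
- red_tip (a point): outer end of the red handle at mid-height, 80 mm from the stem axis. The handle is level; its red sleeve reaches from 24 to 80 mm from the axis, 16 mm wide, 14 mm high (64 to 78 mm above the bench). Under it the brass pipe comes up to 45 mm, near the stem 51 mm
- red_handle (a joint): angle of the red handle: 0 = open, in line with its pipe, pointing to manifold -x (towards the robot); grows clockwise seen from above; 1.571 = shut, against its stop, pointing along the box to manifold +y. Starts at 0 to 0.25. Stiff (about 0.2 N m, 3 to 4 N near its end) and stays where it is left
- blue_axis (a point): stem axis of the blue-handled valve, same shape as the red one
- blue_tip (a point): outer end of the blue handle, which is the same as the red one; it stands open or a little turned (0 to 0.25 rad) and must stay as it is
- tape_roll: roll of pale paper tape lying flat, 110 mm across, 48 mm high; origin under its centre. A bystander
- ballast_block: grey stone block 60 x 80 x 40 mm high; origin under its centre. A bystander
- spanner: open-ended steel spanner 170 mm long lying flat; origin under its middle. A bystander
- squeeze_bottle: small plain white bottle, 42 mm across, 115 mm tall; origin under its centre. A bystander
- glue_bottle: white bottle with a brown label and orange cap, 68 mm across, 200 mm tall; origin under its centre. A bystander
- oil_jug: blue jug with a black cap, 60 x 90 mm, 196 mm tall; origin under its centre. A bystander
- jar: glass jar with a steel lid, 72 mm across, 85 mm tall; origin under its centre. A bystander

How it is judged:
By the outcome, as a careful person would: the job done as asked, in the order asked, and still so for the second after the job is handed in, with the robot touching nothing.
It also fails if it takes over 58 s, if anything falls off the work surface, if the arm or the gripper's body presses on something with over 40 N, if the wrist force passes 120 N, or if a joint passes its speed limit or range.

## Working session

There is one attempt and no reset: what is moved stays moved. The work goes in short steps, Python scripts to look and compute and a tool call to move; the robot and the scene stay as the last step left them, time stands still between calls to the robot, and variables do not carry over. Pictures are saved under pics/ and viewed, and the job is handed in when it is done.

Besides the shell and the picture viewer there is one more tool, called after "Request:" as name([rows], argument=value, ...), one row to a line, values as JSON. play_rows: Moves the arm, as the interface text tells. Its arguments: {"type":"object","properties":{"rows":{"type":"array","items":{"type":"array","items":{"type":"number"}}},"force":{"type":"number"}},"required":["rows"]}

```bash
mkdir -p pics; ls; python3 - <<'E'
from cell import *
import cv2
print(observe())
for n in ["top","side"]:
    cv2.imwrite(f"pics/{n}0.png",get_image(n)); m=camera_model(n); print(n,m)
E
```

```text
pics
{'clock': 0.0, 'joints': array([ 1.21839566,  0.43519634,  0.02499772,  1.57410541, -0.01156021,
        1.13399889, -0.07507962]), 'dq': array([ 4.53742760e-04,  1.01624037e-04,  1.02056505e-03, -3.52356569e-05,
       -2.24531442e-03, -4.56883397e-04, -5.18958339e-04]), 'joint_efforts': array([ 3.78588738e-04, -6.67858744e+01,  9.85630341e-01, -3.14460862e+01,
       -6.04791543e-02,  4.29015909e-02,  1.57230288e-04]), 'position': array([ 0.15429665, -0.60512354,  0.22595861]), 'ee_rot': array([-2.48018566e+00,  1.92697304e+00,  2.10649289e-03]), 'force': array([0.38720978, 0.23481287, 0.17128773]), 'ft_torque': array([-0.01649531, -0.02228239, -0.00791458]), 'width': 1.001610050202196}
top {'K': array([[438.75388497,   0.        , 281.50407327],
       [  0.        , 438.75388497, 210.07687621],
       [  0.        ,   0.        ,   1.        ]]), 'R': array([[-1.25248480e-03, -9.99998162e-01,  1.45172915e-03],
       [-9.83727784e-01,  9.71284239e-04, -1.79662747e-01],
       [ 1.79661007e-01, -1.65313116e-03, -9.83727193e-01]]), 't': array([-0.00810875,  0.56310748,  1.06654302])}
side {'K': array([[420.79837271,   0.        , 275.05745546],
       [  0.        , 420.79837271, 209.35813207],
       [  0.        ,   0.        ,   1.        ]]), 'R': array([[-0.80259496, -0.59630137,  0.01630988],
       [-0.38835723,  0.50156713, -0.77305179],
       [ 0.45279134, -0.62678153, -0.6341332 ]]), 't': array([0.45433962, 0.27953977, 0.68318243])}
```

View pics/top0.png

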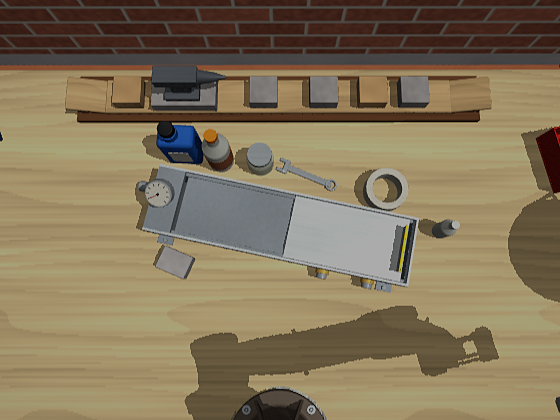

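View pics/side0.png

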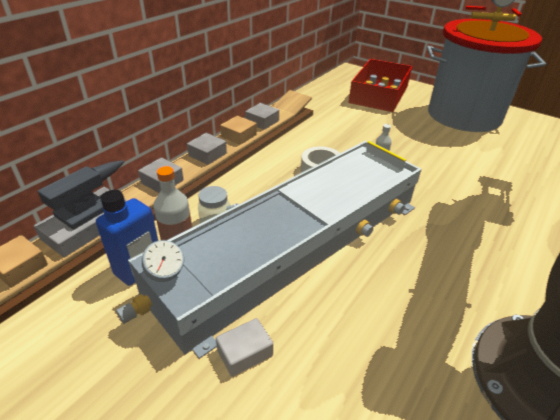

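The top view shows the box running from about (150,200) to (415,250). The yellow lip is at about (404,250) and the squeeze bottle at (447,228), just past the right end. I'll enlarge it.

```bash
python3 - <<'E'
import cv2
a=cv2.imread("pics/top0.png")
cv2.imwrite("pics/t0a.png",cv2.resize(a[190:300,270:470],None,fx=4,fy=4,interpolation=cv2.INTER_CUBIC))
cv2.imwrite("pics/t0b.png",cv2.resize(a[150:290,130:310],None,fx=4,fy=4,interpolation=cv2.INTER_CUBIC))
E
```

```text
(no output)
```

View pics/t0a.png

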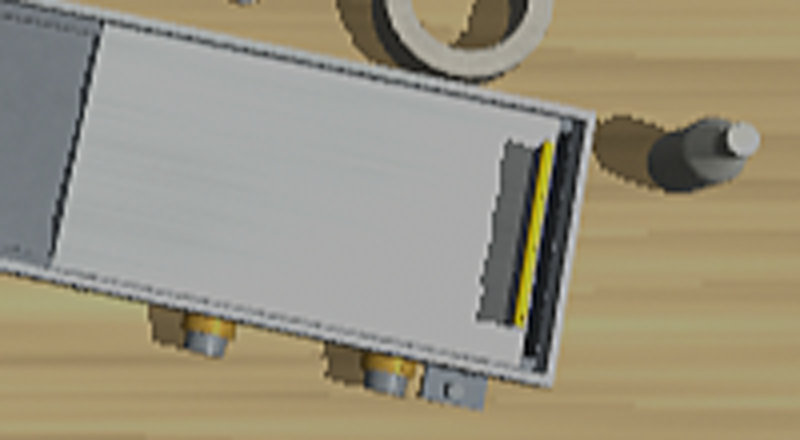

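View pics/t0b.png

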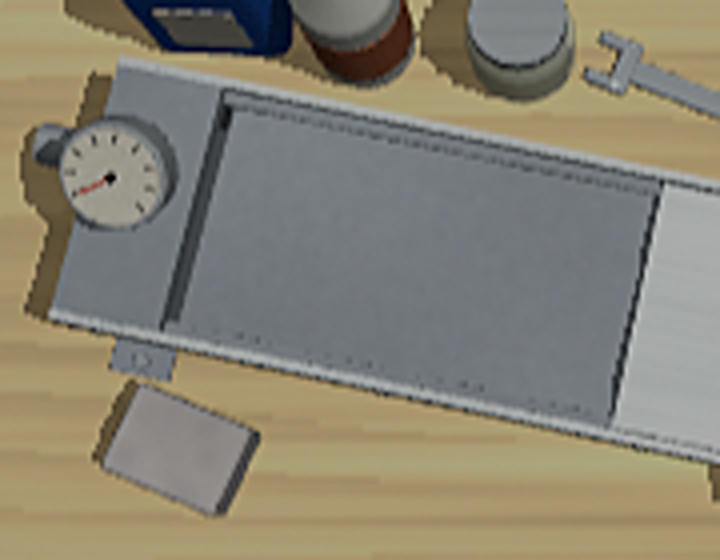

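```bash
cat > h.py <<'E'
import numpy as np, cv2
from cell import *
def back(n,uv,z,m=None):
    m=m or camera_model(n); R,t,K=m["R"],m["t"],m["K"]
    d=R.T@np.linalg.inv(K)@np.array([*uv,1.]); c=-R.T@t
    return c+d*(z-c[2])/d[2]
def proj(n,X,m=None):
    m=m or camera_model(n); p=m["K"]@(m["R"]@np.asarray(X,float)+m["t"]); return p[:2]/p[2]
E
python3 - <<'E'
from h import *
P={k:back("top",uv,z) for k,uv,z in [("RF",(418.75,218.25),.1),("RN",(407.5,286.25),.1),("LF",(160,165),.1),("LN",(142.5,230),.1),("lipF",(407.25,225.5),.124),("lipN",(400.25,271.25),.124),("cF",(295.75,195),.094),("cN",(283.25,256.25),.094),("bot",(455,224.5),.115)]}
for k,v in P.items(): print(k,v.round(4))
n=lambda a,b:np.linalg.norm(P[a]-P[b])
print(n("RF","RN"),n("LF","LN"),n("RF","LF"),n("RN","LN"))
for a,b in [("RF","LF"),("RN","LN")]:
    d=P[b]-P[a];print("yaw of +y",np.degrees(np.arctan2(-d[0],d[1])))
for a,b in [("RN","RF"),("LN","LF"),("lipN","lipF"),("cN","cF")]:
    d=P[b]-P[a];print("yaw of +x",np.degrees(np.arctan2(d[1],d[0])))
c=sum(P[k] for k in("RF","RN","LF","LN"))/4
yaw=np.radians(-10.2)
for yd in (-9.5,-10,-10.5,-11,-11.5):
    yaw=np.radians(yd);X=np.array([np.cos(yaw),np.sin(yaw)]);Y=np.array([-X[1],X[0]])
    o=c[:2]-Y*.02
    print(yd,o,{k:((v[:2]-o)@X.round(4),(v[:2]-o)@Y) for k,v in P.items()})
E
```

```text
RF [ 0.5337 -0.3417  0.1   ]
RN [ 0.3711 -0.3057  0.1   ]
LF [0.668  0.2924 0.1   ]
LN [0.5056 0.3267 0.1   ]
lipF [ 0.5124 -0.3058  0.124 ]
lipN [ 0.4052 -0.2839  0.124 ]
cF [ 0.593  -0.0438  0.094 ]
cN [ 0.4425 -0.0127  0.094 ]
bot [ 0.516  -0.4225  0.115 ]
0.16644687987338294 0.16600984164072513 0.6481559846266077 0.6466334030997581
yaw of +y -11.966065456570547
yaw of +y -12.004251072165962
yaw of +x -12.456922588659486
yaw of +x -11.93266330869008
yaw of +x -11.549620891725825
yaw of +x -11.675095680186038
-9.5 [ 0.5163147  -0.02678539] {'RF': (np.float64(0.0690623144100419), np.float64(-0.3076859848520005)), 'RN': (np.float64(-0.09716358918121247), np.float64(-0.29909980104298883)), 'LF': (np.float64(0.09698307924077429), np.float64(0.339869730065527)), 'LN': (np.float64(-0.06887785811706412), np.float64(0.34691605582946233)), 'lipF': (np.float64(0.042190899924407006), np.float64(-0.27584139185662415)), 'lipN': (np.float64(-0.06713152313548283), np.float64(-0.2719289898267198)), 'cF': (np.float64(0.07840392732186816), np.float64(-0.004134595604358137)), 'cN': (np.float64(-0.075
[... 2276 characters left out ...]
51562829 -0.02665817] {'RF': (np.float64(0.08048070521771822), np.float64(-0.3050756129796299)), 'RN': (np.float64(-0.0859400970427986), np.float64(-0.3022958379964843)), 'LF': (np.float64(0.08572934026031544), np.float64(0.34305892814505595)), 'LN': (np.float64(-0.08027285620851342), np.float64(0.34431252283105823)), 'lipF': (np.float64(0.05251227585834258), np.float64(-0.274188266564386)), 'lipN': (np.float64(-0.056877646123679834), np.float64(-0.27409352793942326)), 'cF': (np.float64(0.079196797080811), np.float64(-0.0013836460978817028)), 'cN': (np.float64(-0.07440824771891166), np.float64(-0.000914219903766479)), 'bot': (np.float64(0.07932170760297173), np.float64(-0.3878486651805414))}
```

The box yaw is about -11.9°, with its origin at about (0.5155, -0.0266). The cover centre is at y≈-0.143, so the lip face is at about -0.276. Next I'll write a move helper.

```bash
cat >> h.py <<'E'
from scipy.spatial.transform import Rotation as Ro
YAW=np.radians(-11.9); O=np.array([0.5155,-0.0266])
MX=np.array([np.cos(YAW),np.sin(YAW),0]); MY=np.array([-MX[1],MX[0],0])
def m2w(x,y,z): return np.array([*O,0])+x*MX+y*MY+np.array([0,0,z])
def w2m(p): d=np.array(p)-np.array([*O,0]); return np.array([d@MX,d@MY,p[2]])
def tgtR(sgn=1):
    x=sgn*MX; z=np.array([0,0,-1.]); return np.column_stack([x,np.cross(z,x),z])
def plan(x,y,z,sgn=1):
    s=observe(); R=Ro.from_rotvec(s["ee_rot"]).as_matrix()
    d=R.T@(m2w(x,y,z)-s["position"])/.15
    r=Ro.from_matrix(R.T@tgtR(sgn)).as_rotvec()/.5
    print("t",s["clock"],"m",w2m(s["position"]).round(4),"F_m",[round(float(s["force"]@a),1) for a in (MX,MY)],round(s["force"][2],1),"w",round(s["width"],2))
    print("need shift frac",d.round(3),"turn frac",r.round(3))
E
python3 - <<'E'
from h import *
plan(0,-.305,.226,1);plan(0,-.305,.226,-1)
s=observe();print(Ro.from_rotvec(s["ee_rot"]).as_matrix().round(3),s["joints"])
E
```

```text
t 0.1 m [-0.2341 -0.6406  0.226 ] F_m [-0.5, 0.6] 0.1 w 1.0
need shift frac [-1.318e+00 -2.388e+00  2.000e-03] turn frac [-1.000e-03  3.000e-03 -2.227e+00]
t 0.1 m [-0.2341 -0.6406  0.226 ] F_m [-0.5, 0.6] 0.1 w 1.0
need shift frac [-1.318e+00 -2.388e+00  2.000e-03] turn frac [3.000e-03 2.000e-03 4.057e+00]
[[ 0.247 -0.969 -0.   ]
 [-0.969 -0.247  0.001]
 [-0.001  0.    -1.   ]] [ 1.21839023  0.43516124  0.02495011  1.57398252 -0.01160243  1.13402211
 -0.0750877 ]
```

Request:
play_rows([
  [-0.15, -0.28, 0, 0, 0, -0.29, 1],
  [-0.11, -0.3, 0, 0, 0, -0.29, 1],
  [-0.06, -0.31, 0, 0, 0, -0.29, 1],
  [-0.02, -0.32, 0, 0, 0, -0.29, 1],
  [0.03, -0.31, 0, 0, 0, -0.29, 1],
], force=20)

```text
clock: 0.6
position: [0.3263, -0.4439, 0.223]
ee_rot: [3.006, -0.908, -0.01]
force: [0.4, -1.0, 0.5]
width: 0.615
```

```bash
python3 -c "
from h import *
plan(0,-.305,.226,1)"
```

```text
t 0.6 m [-0.0991 -0.4474  0.223 ] F_m [0.6, -0.8] 0.5 w 0.61
need shift frac [ 0.263 -1.126 -0.024] turn frac [ 0.003  0.013 -0.758]
```

Request:
play_rows([
  [0.07, -0.29, 0, 0, 0, -0.29, 1],
  [0.1, -0.28, 0, 0, 0, -0.29, 1],
  [0.15, -0.27, 0, 0, 0, -0.2, 1],
  [0.12, -0.25, 0, 0, 0, 0, 1],
  [0, 0, 0, 0, 0, 0, 1],
])

```text
clock: 1.1
position: [0.4563, -0.3026, 0.2216]
ee_rot: [-3.126, 0.262, 0.009]
force: [0.4, 0.5, -0.4]
width: 0.182
```

```bash
python3 -c "
from h import *
plan(0,-.305,.14,1)
print(observe()['joints'].round(2))
cv2.imwrite('pics/w1.png',get_image('wrist'))"
```

```text
t 1.1 m [-0.001  -0.2823  0.2216] F_m [0.3, 0.6] -0.4 w 0.18
need shift frac [0.004 0.154 0.543] turn frac [-0.007  0.012  0.081]
[ 0.77  0.35 -0.37  1.74  0.14  1.08  0.19]
```

View pics/w1.png

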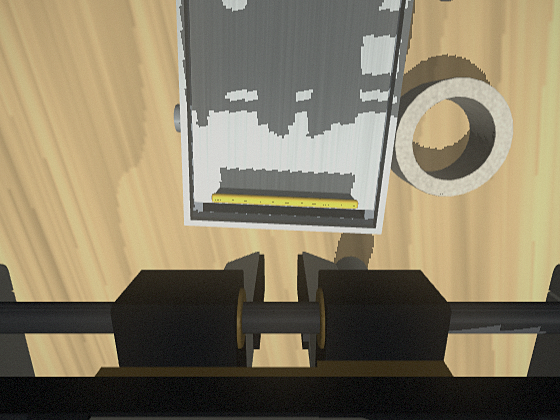

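The wrist view shows the lip as a yellow band at row 200, columns 212 to 357, with the right end wall at row 228. The fingers are still closing. I'll back off slightly and go down.

Request:
play_rows([
  [0, 0.16, 0.1, 0, 0, 0.08, 1],
  [0, 0.02, 0.2, 0, 0, 0, 1],
  [0, 0, 0.2, 0, 0, 0, 1],
  [0, 0, 0.05, 0, 0, 0, 1],
  [0, 0, 0, 0, 0, 0, 1],
])

```text
clock: 1.65
position: [0.4433, -0.3422, 0.1342]
ee_rot: [3.12, -0.353, -0.016]
force: [0.5, 0.6, 0.9]
width: 0.007
```

```bash
python3 -c "
from h import *
plan(0,-.305,.107,1)
m=camera_model('wrist')
a=get_image('wrist')
for p in [(-.055,-.276,.124),(.055,-.276,.124),(0,-.276,.124)]: print(proj('wrist',m2w(*p),m))
cv2.imwrite('pics/w2.png',a);cv2.imwrite('pics/s2.png',cv2.resize(get_image('side')[100:240,300:500],None,fx=4,fy=4))"
```

```text
t 1.65 m [-0.0055 -0.3237  0.1342] F_m [0.3, 0.7] 0.9 w 0.01
need shift frac [ 0.037 -0.126  0.18 ] turn frac [ 0.005  0.02  -0.036]
[176.52128916 176.41224613]
[404.1370927  173.10995629]
[289.78488053 174.76899816]
```

View pics/w2.png

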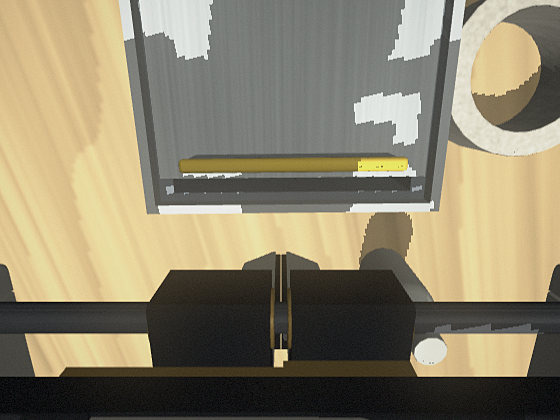

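View pics/s2.png

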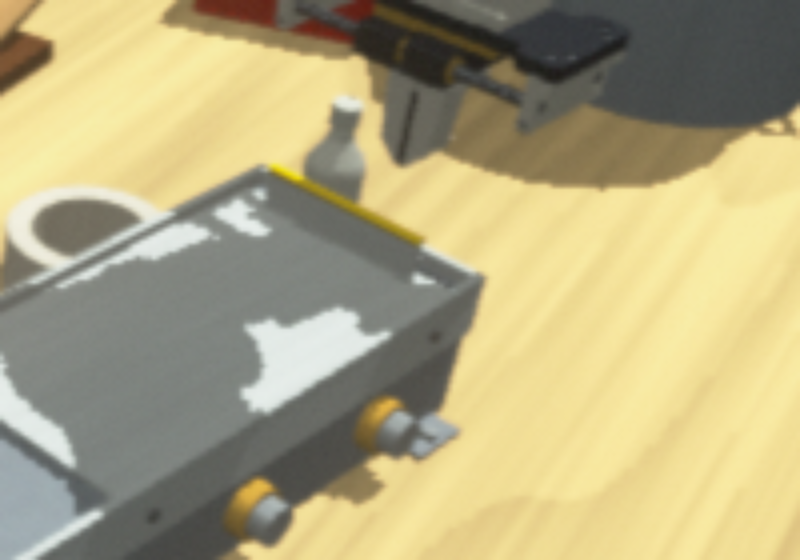

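The prediction matches the picture: the lip spans columns 180 to 408 at row 172, against a predicted 176 to 404 at row 174. The fingers are shut and clear of the squeeze bottle. Next I go down to tip height 0.107.

Request:
play_rows([
  [0.04, -0.09, 0.1, 0, 0, -0.04, 1],
  [0, 0, 0.07, 0, 0, 0, 1],
  [0, 0, 0, 0, 0, 0, 1],
])

```text
clock: 2.05
position: [0.4553, -0.3305, 0.111]
ee_rot: [3.121, -0.319, -0.006]
force: [-0.1, 0.0, -0.0]
width: 0.005
```

```bash
python3 -c "
from h import *
plan(0,-.290,.107,1)"
```

```text
t 2.05 m [ 0.0038 -0.3098  0.111 ] F_m [-0.1, 0.0] -0.0 w 0.0
need shift frac [-0.025 -0.132  0.026] turn frac [0.01  0.006 0.008]
```

Request:
play_rows([
  [0, -0.05, 0.025, 0.01, 0, 0, 1],
  [0, -0.04, 0, 0, 0, 0, 1],
  [0, -0.04, 0, 0, 0, 0, 1],
  [0, -0.04, 0, 0, 0, 0, 1],
  [0, -0.04, 0, 0, 0, 0, 1],
])

```text
clock: 2.55
position: [0.4625, -0.298, 0.1077]
ee_rot: [3.125, -0.32, -0.003]
force: [-0.7, -1.5, -0.7]
width: 0.003
```

```bash
python3 -c "
from h import *
plan(0,-.01,.107,1)"
```

```text
t 2.55 m [ 0.0041 -0.2765  0.1077] F_m [-0.4, -1.6] -0.7 w 0.0
need shift frac [-0.021 -1.777  0.004] turn frac [0.002 0.004 0.007]
```

Request:
play_rows([
  [0, -0.06, 0, 0, 0, 0, 1],
  [0, -0.06, 0, 0, 0, 0, 1],
  [0, -0.06, 0, 0, 0, 0, 1],
  [0, -0.06, 0, 0, 0, 0, 1],
  [0, -0.06, 0, 0, 0, 0, 1],
])

```text
clock: 3.05
position: [0.472, -0.251, 0.1079]
ee_rot: [3.123, -0.321, -0.003]
force: [0.5, -2.0, 0.1]
width: 0.005
```

```bash
python3 -c "
from h import *
plan(0,-.01,.107,1)
cv2.imwrite('pics/w3.png',get_image('wrist'));cv2.imwrite('pics/s3.png',get_image('side'))"
```

```text
t 3.05 m [ 0.0037 -0.2285  0.1079] F_m [0.9, -1.9] 0.1 w 0.01
need shift frac [-0.021 -1.457  0.003] turn frac [0.004 0.003 0.006]
```

View pics/s3.png

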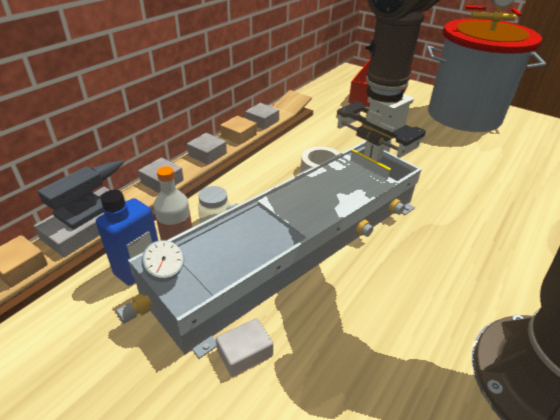

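View pics/w3.png

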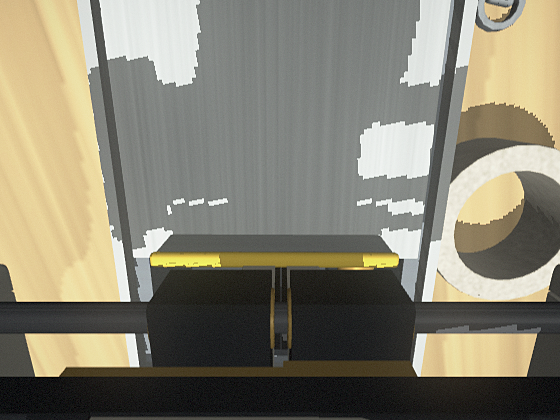

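The cover is sliding with the fingertips behind the yellow lip, at about 2 N. I'll carry on.

Request:
play_rows([
  [-0.005, -0.08, 0, 0, 0, 0, 1],
  [-0.005, -0.08, 0, 0, 0, 0, 1],
  [-0.005, -0.08, 0, 0, 0, 0, 1],
  [-0.005, -0.08, 0, 0, 0, 0, 1],
  [0, -0.08, 0, 0, 0, 0, 1],
])

```text
clock: 3.65
position: [0.4828, -0.1897, 0.1084]
ee_rot: [3.121, -0.324, 0.001]
force: [0.4, -2.6, -2.3]
width: 0.006
```

Request:
play_rows([
  [0, -0.08, 0, 0, 0, 0, 1],
  [0, -0.08, 0, 0, 0, 0, 1],
  [0, -0.08, 0, 0, 0, 0, 1],
  [0, -0.08, 0, 0, 0, 0, 1],
  [0, -0.08, 0, 0, 0, 0, 1],
])

```text
clock: 4.15
position: [0.4965, -0.1258, 0.1084]
ee_rot: [3.121, -0.323, 0.002]
force: [1.7, -4.5, -0.1]
width: 0.004
```

```bash
python3 -c "
from h import *
plan(0,-.01,.107,1)"
```

```text
t 4.15 m [ 0.0019 -0.101   0.1084] F_m [2.6, -4.0] -0.1 w 0.0
need shift frac [-0.012 -0.607  0.007] turn frac [ 0.007 -0.004  0.003]
```

Request:
play_rows([
  [0, -0.08, 0.003, 0, 0, 0, 1],
  [0, -0.08, 0, 0, 0, 0, 1],
  [0, -0.08, 0, 0, 0, 0, 1],
  [0, -0.07, 0, 0, 0, 0, 1],
  [0, -0.06, 0, 0, 0, 0, 1],
])

```text
clock: 4.65
position: [0.509, -0.0672, 0.1081]
ee_rot: [3.12, -0.323, 0.003]
force: [0.7, -5.0, 0.2]
width: 0.006
```

```bash
python3 -c "
from h import *
plan(0,-.01,.107,1)
cv2.imwrite('pics/t4.png',cv2.resize(get_image('top')[140:300,130:430],None,fx=2.6,fy=2.6))"
```

```text
t 4.65 m [ 0.0021 -0.0411  0.1081] F_m [1.7, -4.8] 0.2 w 0.01
need shift frac [-0.014 -0.207  0.006] turn frac [ 0.01  -0.005  0.002]
```

View pics/t4.png

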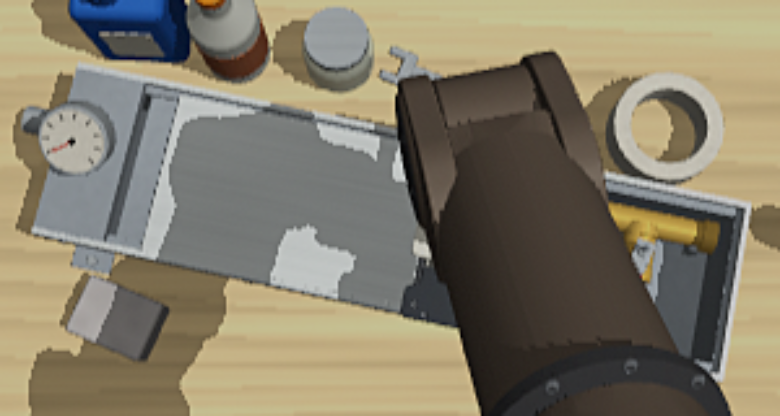

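The cover's left edge at crop (165,160) is still about 30 mm short of the stop. I'll keep pushing gently.

Request:
play_rows([
  [0, -0.06, 0, 0, 0, 0, 1],
  [0, -0.05, 0, 0, 0, 0, 1],
  [0, -0.05, 0, 0, 0, 0, 1],
  [0, -0.05, 0, 0, 0, 0, 1],
])

```text
clock: 5.1
position: [0.5155, -0.0354, 0.108]
ee_rot: [3.118, -0.325, 0.002]
force: [0.0, -5.2, 2.7]
width: 0.004
```

```bash
python3 -c "
from h import *
plan(0,-.01,.107,1)"
```

```text
t 5.1 m [ 0.0018 -0.0086  0.108 ] F_m [1.1, -5.1] 2.7 w 0.0
need shift frac [-0.012  0.009  0.007] turn frac [ 0.014 -0.004  0.   ]
```

Request:
play_rows([
  [0, -0.04, 0, 0, 0, 0, 1],
  [0, -0.04, 0, 0, 0, 0, 1],
])

```text
clock: 5.3
position: [0.5159, -0.0331, 0.1081]
ee_rot: [3.104, -0.334, -0.004]
force: [-4.9, -26.8, 15.1]
width: 0.004
```

```bash
python3 -c "
from h import *
plan(0,-.01,.107,1)
cv2.imwrite('pics/t5.png',cv2.resize(get_image('top')[150:250,140:290],None,fx=5,fy=5))"
```

```text
t 5.3 m [ 0.0017 -0.0063  0.1081] F_m [0.7, -27.3] 15.1 w 0.0
need shift frac [-0.011  0.025  0.008] turn frac [ 0.04   0.001 -0.013]
```

View pics/t5.png

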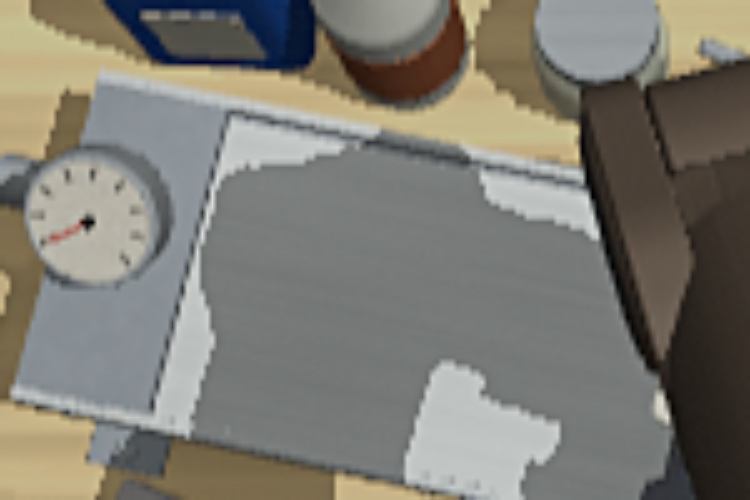

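The cover is against its left stop: the force jumped to 27 N and no gap shows. I'll back off, rise, and look at the bay.

Request:
play_rows([
  [0, 0.05, 0, 0, 0, 0, 1],
  [0, 0.1, 0, 0.03, 0, 0, 1],
  [0, 0.1, -0.1, 0, 0, 0, 1],
  [0, 0.15, -0.25, 0, 0, 0, 1],
  [0, 0.2, -0.3, 0, 0, 0, 1],
])

```text
clock: 5.85
position: [0.4915, -0.1149, 0.2011]
ee_rot: [-3.124, 0.322, 0.027]
force: [1.3, -0.8, 0.1]
width: 0.006
```

Request:
play_rows([
  [0, 0.32, -0.05, 0, 0, 0, 1],
  [0, 0.32, 0, 0, 0, 0, 1],
  [0, 0.3, 0, 0, 0, 0, 1],
  [0, 0.3, 0, 0, 0, 0, 1],
  [0, 0, 0, 0, 0, 0, 1],
])

```text
clock: 6.35
position: [0.4545, -0.302, 0.2144]
ee_rot: [-3.122, 0.317, 0.013]
force: [-0.6, -0.5, -0.3]
width: 0.002
```

```bash
python3 -c "
from h import *
plan(0,-.01,.107,1)
import pickle
m=camera_model('wrist');cv2.imwrite('pics/w6.png',get_image('wrist'));pickle.dump(m,open('m6.pkl','wb'))
cv2.imwrite('pics/t6.png',cv2.resize(get_image('top')[150:300,270:430],None,fx=4,fy=4))"
```

```text
t 6.35 m [-0.0029 -0.2821  0.2144] F_m [-0.5, -0.6] -0.3 w 0.0
need shift frac [ 0.036 -1.811  0.721] turn frac [-0.006  0.018  0.011]
```

View pics/w6.png

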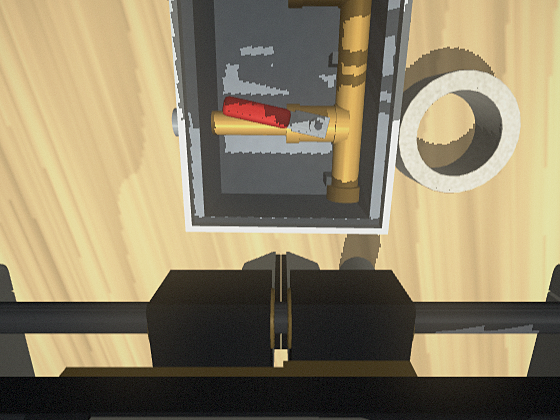

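View pics/t6.png

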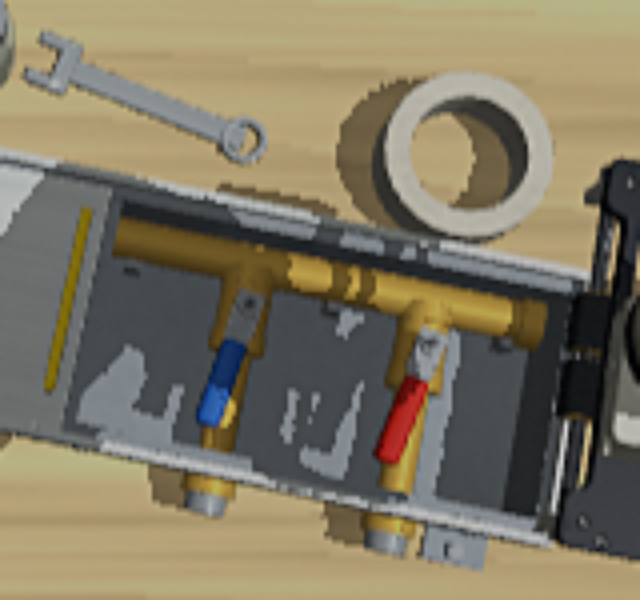

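Both handles are in view and the cover is open. Red is at the right station and already turned a little. Red's tip is at about (388,458) in the top crop and (224,107) in the wrist view. I'll check both against the model.

```bash
python3 -c "
from h import *
import pickle
m=pickle.load(open('m6.pkl','rb'))
print('ax',proj('wrist',m2w(.025,-.22,.078),m),(proj('top',m2w(.025,-.22,.078))-[270,150])*4)
for th in (0,.1,.2,.25,.3):
  p=m2w(.025-.08*np.cos(th),-.22+.08*np.sin(th),.078)
  print(th,proj('wrist',p,m),(proj('top',p)-[270,150])*4)
for uv in [(224,107)]: print(w2m(back('wrist',uv,.078,m)))
print(w2m(back('top',(270+388/4,150+458/4),.078)))
plan(-.03,-.262,.15)
"
```

```text
ax [316.2329906  128.62240925] [433.76872219 341.63907215]
0 [218.53236197 127.92296055] [411.87622331 469.90734914]
0.1 [218.57950274 117.83562618] [399.01219305 466.54091436]
0.2 [219.61726063 107.69152446] [386.50994126 461.91365622]
0.25 [220.51230524 102.6306109 ] [380.43501814 459.14223546]
0.3 [221.65930577  97.59502952] [374.49852829 456.07526028]
[-0.04984555 -0.2035497   0.078     ]
[-0.05089033 -0.2045891   0.078     ]
t 6.45 m [-0.0021 -0.2756  0.2145] F_m [-0.1, 0.8] -0.1 w 0.0
need shift frac [-0.181 -0.09   0.432] turn frac [-0.012  0.017  0.024]
```

The red handle is at θ≈0.2, and both views agree. I'll go down to its right at manifold (-0.03, -0.247).

Request:
play_rows([
  [-0.17, 0.15, 0.1, 0, 0.01, 0.02, 1],
  [-0.01, 0.03, 0.15, 0, 0, 0, 1],
  [0, 0, 0.15, 0, 0, 0, 1],
  [0, 0, 0, 0, 0, 0, 1],
  [0, 0, 0, 0, 0, 0, 1],
])

```text
clock: 6.95
position: [0.4284, -0.3059, 0.1534]
ee_rot: [-3.114, 0.3, 0.002]
force: [-0.2, 0.9, 0.4]
width: 0.007
```

```bash
python3 -c "
from h import *
plan(-.03,-.247,.12)
"
```

```text
t 6.95 m [-0.0276 -0.2913  0.1534] F_m [-0.4, 0.9] 0.4 w 0.01
need shift frac [-0.011 -0.293  0.227] turn frac [-0.026  0.005  0.031]
```

I got the tool-y sign wrong on that move, still well clear of everything. Correcting it now.

Request:
play_rows([
  [-0.01, -0.2, 0, -0.02, 0, 0.03, 1],
  [0, -0.09, 0.05, 0, 0, 0, 1],
  [0, 0, 0.13, 0, 0, 0, 1],
  [0, 0, 0, 0, 0, 0, 1],
  [0, 0, 0, 0, 0, 0, 1],
])

```text
clock: 7.45
position: [0.4416, -0.2569, 0.1324]
ee_rot: [-3.123, 0.313, -0.009]
force: [-0.6, -1.2, -0.4]
width: 0.005
```

```bash
python3 -c "
from h import *
plan(-.03,-.247,.06)
cv2.imwrite('pics/w7.png',get_image('wrist'))"
```

```text
t 7.45 m [-0.0248 -0.2406  0.1324] F_m [-0.3, -1.3] -0.4 w 0.01
need shift frac [-0.037  0.044  0.482] turn frac [-0.007 -0.011  0.015]
```

View pics/w7.png

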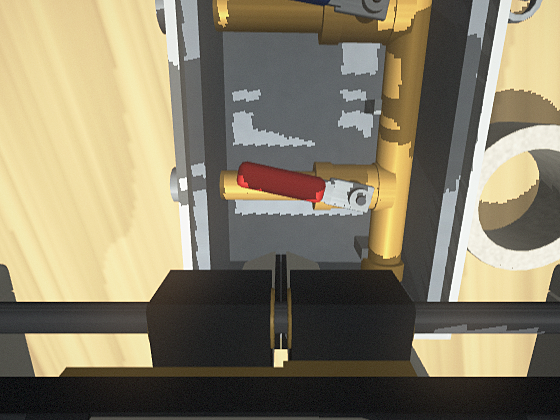

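The red sleeve runs from (240,175) to (322,190), and the fingertips at (280,260) are on its right-hand side. I'll go down to z 0.06.

Request:
play_rows([
  [-0.04, 0.06, 0.1, 0, 0, 0, 1],
  [0, 0, 0.14, 0, 0, 0, 1],
  [0, 0, 0.14, 0, 0, 0, 1],
  [0, 0, 0.06, 0, 0, 0, 1],
  [0, 0, 0, 0, 0, 0, 1],
])

```text
clock: 8.0
position: [0.4379, -0.2677, 0.0701]
ee_rot: [3.125, -0.317, 0.022]
force: [-0.3, 0.2, 0.2]
width: 0.009
```

```bash
python3 -c "
from h import *
plan(-.03,-.247,.06)
def c(th,r=.058): 
  n=np.array([np.sin(th),np.cos(th)]);u=np.array([-np.cos(th),np.sin(th)])
  return (np.array([.027,-.22])+r*u-(.008+.009*abs(n[1])+.019*abs(n[0]))*n).round(4)
for th in np.arange(.2,1.65,.2): print(round(th,2),c(th))
print(c(1.571))
"
```

```text
t 8.0 m [-0.0262 -0.2519  0.0701] F_m [-0.4, 0.1] 0.2 w 0.01
need shift frac [-0.026 -0.033  0.067] turn frac [-0.001 -0.028  0.011]
0.2 [-0.0339 -0.2287]
0.4 [-0.0356 -0.2192]
0.6 [-0.0356 -0.2088]
0.8 [-0.0334 -0.1978]
1.0 [-0.0286 -0.1868]
1.2 [-0.021  -0.1764]
1.4 [-0.0107 -0.1676]
1.6 [ 0.0015 -0.1612]
[ 0.    -0.162]
```

Request:
play_rows([
  [-0.05, -0.03, 0.06, 0, -0.03, 0, 1],
  [0, -0.03, 0, 0, 0, 0, 1],
  [0, -0.03, 0, 0, 0, 0, 1],
  [0, -0.03, 0, 0, 0, 0, 1],
])

```text
clock: 8.4
position: [0.4353, -0.2482, 0.0629]
ee_rot: [3.125, -0.319, 0.001]
force: [0.1, 0.0, 0.1]
width: 0.003
```

```bash
python3 -c "
from h import *
plan(-.0356,-.2088,.061)
cv2.imwrite('pics/w8.png',get_image('wrist'))"
```

```text
t 8.4 m [-0.0328 -0.2334  0.0629] F_m [0.1, 0.0] 0.1 w 0.0
need shift frac [-0.018 -0.164  0.013] turn frac [ 0.001 -0.001  0.009]
```

View pics/w8.png

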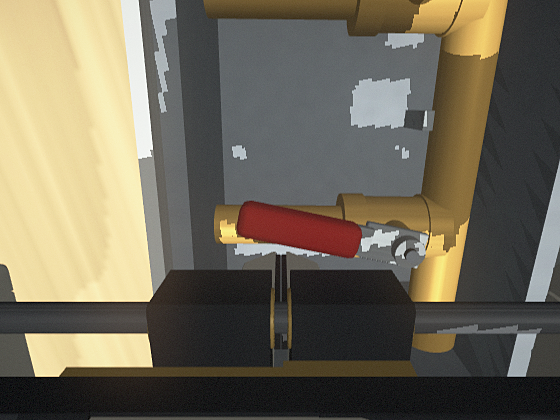

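The fingertip at (281,258) is just touching the middle of the red sleeve. I'll start turning.

Request:
play_rows([
  [-0.01, -0.04, 0, 0, 0, 0, 1],
  [-0.01, -0.04, 0, 0, 0, 0, 1],
  [0, -0.04, 0, 0, 0, 0, 1],
  [0, -0.04, 0, 0, 0, 0, 1],
])

```text
clock: 8.85
position: [0.4383, -0.2256, 0.0643]
ee_rot: [3.12, -0.322, 0.007]
force: [-0.8, -5.5, 0.1]
width: 0.005
```

```bash
python3 -c "
from h import *
plan(-.0334,-.1978,.061)
cv2.imwrite('pics/w9.png',get_image('wrist'))"
```

```text
t 8.85 m [-0.0345 -0.2106  0.0643] F_m [0.3, -5.5] 0.1 w 0.01
need shift frac [ 0.007 -0.086  0.022] turn frac [ 0.009 -0.01   0.003]
```

View pics/w9.png

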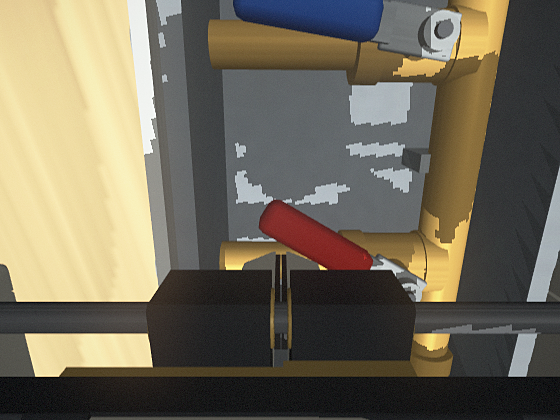

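The handle is at about 0.6 rad. I'll follow the arc.

Request:
play_rows([
  [0, -0.045, 0.01, 0, 0, 0, 1],
  [0.015, -0.045, 0.01, 0, 0, 0, 1],
  [0.02, -0.04, 0, 0, 0, 0, 1],
  [0.025, -0.04, 0, 0, 0, 0, 1],
  [0.03, -0.04, 0, 0, 0, 0, 1],
])

```text
clock: 9.4
position: [0.4566, -0.1978, 0.0613]
ee_rot: [3.117, -0.327, 0.002]
force: [-3.1, -4.0, 0.4]
width: 0.003
```

```bash
python3 -c "
from h import *
plan(-.0107,-.1676,.061)
cv2.imwrite('pics/w10.png',get_image('wrist'))"
```

```text
t 9.4 m [-0.0223 -0.1796  0.0613] F_m [-2.2, -4.6] 0.4 w 0.0
need shift frac [ 0.077 -0.08   0.002] turn frac [ 0.015 -0.004 -0.003]
```

View pics/w10.png

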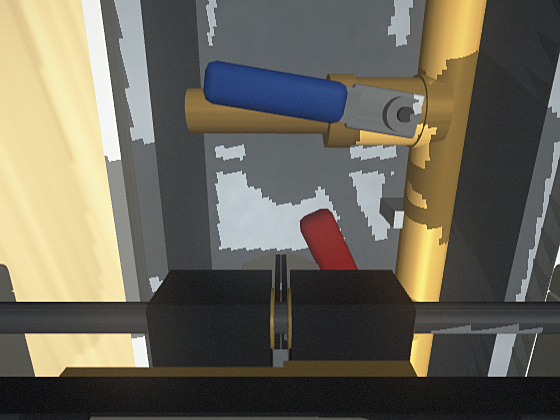

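The handle is at about 1.1 rad. Now I'll push mostly along +x.

Request:
play_rows([
  [0.04, -0.035, 0, 0, 0, 0, 1],
  [0.04, -0.03, 0, 0, 0, 0, 1],
  [0.045, -0.025, 0, 0, 0, 0, 1],
  [0.045, -0.015, 0, 0, 0, 0, 1],
])

```text
clock: 9.85
position: [0.4846, -0.1845, 0.0603]
ee_rot: [3.119, -0.323, -0.006]
force: [-25.3, -5.1, 8.9]
width: 0.005
```

```bash
python3 -c "
from h import *
plan(.002,-.162,.061)
cv2.imwrite('pics/w11.png',get_image('wrist'))"
```

```text
t 9.85 m [ 0.0023 -0.1609  0.0603] F_m [-23.7, -10.2] 8.9 w 0.0
need shift frac [-0.002  0.008 -0.005] turn frac [0.013 0.007 0.002]
```

View pics/w11.png

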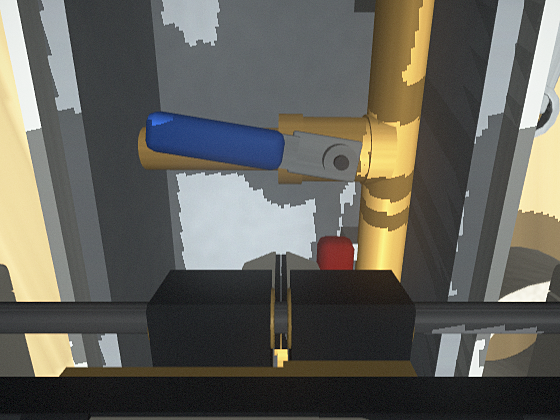

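The force jumped to 24 N and the handle lies along the box, so it is against its stop. I'll retreat straight back, rise, and check.

Request:
play_rows([
  [-0.04, 0.02, 0, 0, 0, 0, 1],
  [-0.08, 0.02, 0, 0, 0, 0, 1],
  [-0.02, 0, -0.1, 0, 0, 0, 1],
  [0, 0, -0.25, 0, 0, 0, 1],
  [0, 0, -0.3, 0, 0, 0, 1],
])

```text
clock: 10.4
position: [0.4604, -0.1826, 0.1575]
ee_rot: [3.124, -0.319, -0.018]
force: [0.9, -1.3, 0.7]
width: 0.003
```

Request:
play_rows([
  [0, 0.1, -0.3, 0, 0, 0, 1],
  [0, 0.3, -0.1, 0, 0, 0, 1],
  [0, 0.32, 0, 0, 0, 0, 1],
  [0, 0.32, 0, 0, 0, 0, 1],
  [0, 0.2, 0, 0, 0, 0, 1],
])

```text
clock: 10.9
position: [0.4302, -0.3649, 0.2369]
ee_rot: [3.121, -0.296, 0.02]
force: [0.7, -0.2, 0.3]
width: 0.005
```

Request:
play_rows([
  [0, 0.3, 0, 0, 0, 0, 1],
  [0, 0, 0, 0, 0, 0, 1],
  [0, 0, 0, 0, 0, 0, 1],
])

```text
clock: 11.2
position: [0.4194, -0.4158, 0.2418]
ee_rot: [3.116, -0.306, 0.03]
force: [0.9, 1.1, -0.2]
width: 0.003
```

```bash
python3 -c "
from h import *
plan(-.0,-.1676,.061)
m=camera_model('wrist')
cv2.imwrite('pics/w12.png',get_image('wrist'))
b=get_image('top')
for th in (1.45,1.5,1.571): 
  for ax in (-.22,-.105):
    if ax<-.2: p=m2w(.025-.08*np.cos(th),ax+.08*np.sin(th),.078);q=m2w(.025,ax,.078); print(th,proj('wrist',q,m),proj('wrist',p,m),[(proj('top',i)-[270,150])*4 for i in(q,p)])
cv2.imwrite('pics/t12f.png',b)
cv2.imwrite('pics/t12.png',cv2.resize(b[150:300,270:430],None,fx=4,fy=4))"
```

```text
t 11.2 m [-0.0138 -0.4007  0.2418] F_m [0.6, 1.3] -0.2 w 0.0
need shift frac [ 0.086 -1.563  1.194] turn frac [ 0.017 -0.04   0.024]
1.45 [328.09374299 -29.52656403] [ 320.72726219 -157.87690212] [array([433.76872219, 341.63907215]), array([303.86725724, 330.56318413])]
1.5 [328.09374299 -29.52656403] [ 326.26192388 -158.38536536] [array([433.76872219, 341.63907215]), array([304.41379301, 324.1545132 ])]
1.571 [328.09374299 -29.52656403] [ 334.12516593 -158.50069083] [array([433.76872219, 341.63907215]), array([305.74221646, 315.14739895])]
```

View pics/t12.png

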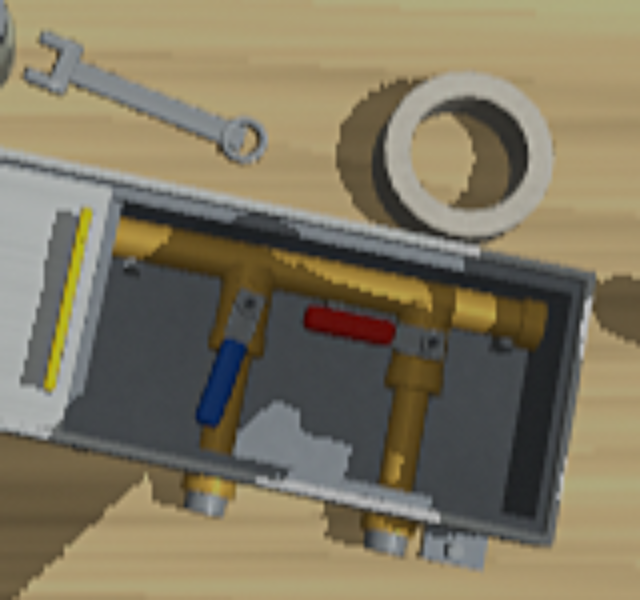

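View pics/w12.png

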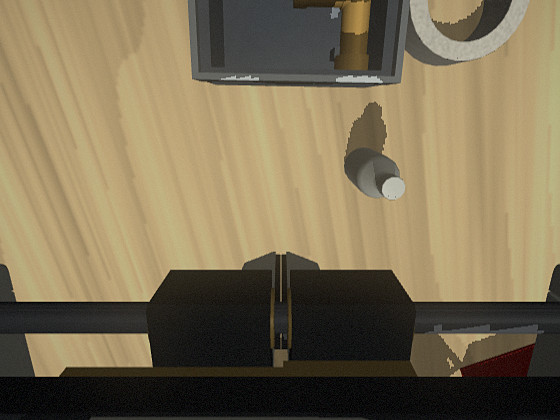

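View pics/t12f.png

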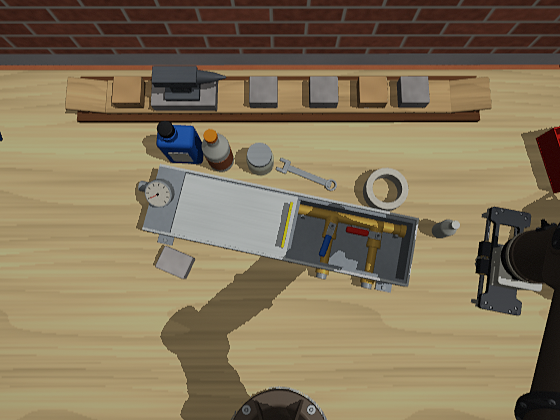

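The cover is open against its stop, and the blue handle and the bystanders look unmoved. I'll measure red's final angle more exactly and compare blue before and after.

```bash
python3 -c "
from h import *
a=cv2.imread('pics/t12f.png').astype(int)
s=a[150:300,270:430];b,g,r=s[...,0],s[...,1],s[...,2]
for nm,mk in (('red',(r>1.8*g)&(r>1.8*b)&(r>60)),('blue',(b>1.6*r)&(b>60))):
  ys,xs=np.nonzero(mk); P=np.array([w2m(back('top',(x+270,y+150),.076))[:2] for x,y in zip(xs,ys)])
  c=P.mean(0);w,v=np.linalg.eigh(np.cov(P.T));d=v[:,1]; d=d*np.sign(d[1])
  print(nm,len(P),c.round(4),'axis angle',np.arctan2(d[1],-d[0]))
o=cv2.imread('pics/top0.png').astype(int)
D=np.abs(a-o).max(2); 
print('diff obj regions', {k:int((D[y0:y1,x0:x1]>40).sum()) for k,(x0,x1,y0,y1) in dict(tape=(364,410,166,205),jug=(155,198,120,165),glue=(200,235,128,170),jar=(244,275,142,175),span=(276,338,155,192),block=(152,196,245,280),bot=(432,462,217,240)).items()})
"
```

```text
red 130 [ 0.0257 -0.1672] axis angle 1.5724089261141316
blue 131 [-0.0256 -0.0955] axis angle 0.15640472790592405
diff obj regions {'tape': 0, 'jug': 0, 'glue': 0, 'jar': 0, 'span': 0, 'block': 0, 'bot': 0}
```

```bash
python3 -c "
from h import *
a=cv2.imread('pics/t6.png');a=cv2.resize(a,None,fx=.25,fy=.25,interpolation=cv2.INTER_AREA).astype(int)
b,g,r=a[...,0],a[...,1],a[...,2]
ys,xs=np.nonzero((b>1.6*r)&(b>60));P=np.array([w2m(back('top',(x+270,y+150),.076))[:2] for x,y in zip(xs,ys)])
d=np.linalg.eigh(np.cov(P.T))[1][:,1];d=d*np.sign(d[1]);print('blue before',P.mean(0),np.arctan2(d[1],-d[0]))
print(sign_off())"
```

```text
blue before [-0.02593568 -0.09512631] 0.16821155847381908
the job is handed in; nothing more can be done
None
```

I slid the cover left to its stop by pushing its lip, then turned the red handle clockwise to its stop, and handed the job in at about 11.3 s. I used only the closed fingertips, with nothing gripped or lifted.

- **Cover:** It slid at about 2 to 5 N. The force rose to 27 N when it met the left stop, and the top view afterwards shows it still open with both handles in view.
- **Red handle:** It measured 1.572 rad in the top view, against 1.571 for fully shut. The force reached about 24 N along the push when it met its stop.
- **Blue handle:** It measured 0.156 rad at the end and 0.168 rad before I turned red. Its centre differed by under 0.5 mm, which I take to be pixel noise.
- **Other objects:** The first and last top views show no change at any of the seven.
- **Hand-in:** The gripper was clear of everything, with no contact force beyond sensor noise.

One small slip: while lining up for the red handle I moved the wrong way by about 16 mm, in free space well above the box, and touched nothing. No final check failed.

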